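Catch the cedar balls at the spring-gated dispenser

ROBOT

A 6-joint arm with a two-finger parallel gripper is mounted at the origin on a cart in front of the work surface, level with it; the furniture and walls round the work are solid. World frame = base frame: x ahead of the robot, y to its left, z up, the work surface at z = 0. Lengths are in mm, angles in rad, forces in N, time in s.
With the tool pointing down it reaches from about 350 to 925 mm from the base axis. Payload 6.4 kg.
Tool frame: the origin (TCP) lies at the very end of the fingers, on their centre line; the grasp point (between the pads) lies 19 mm behind it (bot.tcp_to_grasp is the y of the grasp point in the tool frame, in mm); y points along the fingers, x is the direction in which the jaws open and shut, and the axes are right-handed (so a half turn about y gives the same grasp; the last joint's range is limited). The gripper opens to 85 mm and grips with 20 to 120 N. Pads are 22 mm wide; open, the fingers measure 114 mm over their backs; the gripper's body (76 mm by 85 mm) begins 54 mm behind the grasp point. The pads swing forward as they close: fully open they stand 13 mm farther back than shut.
Start: joints at [-1.487, 0.245, 1.558, -0, 1.339, -0.174], TCP at [165.724, -628.53, 231.29] pointing down, gripper open.
Joint ranges: [-3.13, 3.13], [-1.02, 2.26], [0.13, 2.54], [-0.95, 4.09], [0.21, 2.88], [-2.74, 2.74]. Speed limits (rad/s): [2.57, 2.57, 3.14, 3.14, 3.14, 3.14].

INTERFACE

Orientations are given as a rotation vector (axis times angle).
In Python, from bench import bot gives the robot as it stands.
- The arm moves only by the tool send_rows, never from a script. Its argument "commands" is text: rows parted by semicolons, each of 7 numbers parted by spaces: the shift along the tool's x, y, z in cm, then the turn, a rotation vector about the tool's x, y, z in rad, then the opening, from 0 (shut) to 1 (fully open). A call has 1 to 5 rows; each row is the pose to reach, as a shift and turn from the pose measured when the call began, along the tool's axes at that moment; what a row does not reach only later rows make up. A row lasts 1/8 s, in which the tool goes at most 62.5 mm and 10.7 degrees, less where a joint would pass 70% of its speed; a pose out of reach is approached as far as the arm can. A call with a gripper value outside its range is refused whole. The fingers move at their own pace and stop on an object; "newtons" is the grip in N (left out, the last holds). Time passes only in rows, so rows that repeat a pose let the fingers close. It gives the time, the measured TCP pose, the force and the opening at its end, in the units of the state.
- bot.get_state(): the state, without advancing time (a new reading comes with each control period).
- bot.camera(name): name is "scene" or "top"; returns a dict with "image" (384x512x3 uint8, blue, green, red), "z_map" (384x512 float32, mm along the optical axis (not along the pixel's ray), 0 where there is no reading), "camera_matrix" (3x3 intrinsics, pixels), "cam_to_world" (4x4, takes a point from camera to world coordinates). Camera axes: x right, y up, looking along -z (the intrinsics and any distortion apply to the point x, -y, -z); pixel columns grow to the right and rows downward; lengths in mm; the calibration is good to about 2 mm. A picture is of the moment at which its call begins.
- bot.job_done(): hands the job in, once; it reports no verdict.
Trained networks look in a picture, given as the dict that the camera call returned (one of the last four; its "shot" number tells which), for a name from the list of things; names that differ only in an ending like _2 or _b are one class to them, and where a whole thing is asked for, a point or a joint stands for the part that bears it (a point fixed in the world has none). Each returns a list of dicts, best first, with "confidence" (0 to 1); they miss things now and then, are a little off and sometimes report something else, mostly with a low value. They report only what shows in the picture. A call takes as long as a camera call.
- bot.look_for(picture, label): "xy" ([column, row] in pixels, amid what is visible of it).
- bot.cut_out(picture, label): "mask" (384x512 bool, what is visible of it) and "xy" ([column, row] in pixels, amid what is visible of it).
- bot.landmark_of(picture, label): "xy" ([column, row] in pixels: a listed point, or the origin of a listed thing).
The state is a dict: "clock": time; "joints": joint angles; "joint_vel": joint speeds; "tau": joint torques, N m; "tcp_pos": TCP position; "tool_rot": TCP orientation; "ft_force": force on the tool from outside, world axes, zero at the start; "torque": the same for the moment, N m; "finger_gap": finger opening in mm.
Only numpy, scipy, OpenCV 4.12 (cv2) and the standard library are available. Lean on these libraries where they do the work, as an engineer would, in place of code of your own. Each camera call takes 0.05 s, during which the arm holds its last target.

TASK

A garment order needs its cedar moth balls: pick the steel cup up by its black grip and push its far side against the dispenser's spring-loaded paddle bar, so that the gate opens and all six balls run down the chute into the cup. Keep the bar steadily pushed back a little over 2 cm for at least three seconds, with the gate wide open but the lever neither rammed nor held against its stop, and finish like that, still pressing and still holding the upright cup up under the chute, since the refill will be poured through next. Leave the other things on the desk where they are.

Things in the scene. Friction and masses are not known exactly. Their poses are not given: they have to be found in the camera images.
- cup: Loose steel cup (about 80 g empty), standing on the desk: 70 mm high, round, outer diameter 70 mm at the foot and 76 mm at the rim, wall 3 mm, open at the top. Origin at the centre of its underside, z up. Its handle points along the cup's own -x: a black D-handle, two arms that lead to an upright flat grip.
- cup_grip (a point): Centre of the cup's black grip, 100 mm from the cup's axis along the cup's -x and 41 mm above its underside. The grip is a plate 26 mm long (cup's x), 12 mm thick (cup's y, the way to pinch it) and 46 mm high, 18 to 64 mm above the underside. Axes as the cup's.
- cup_middle (a point): Point on the cup's axis, 35 mm above its underside (half-way up). Axes as the cup's.
- dispenser: Dispenser fixed to the desk: grey base plate (75 mm in front of to 100 mm behind the origin, 110 mm wide, 8 mm high), grey column (near face 55 mm behind the lip), and an aluminium chute that comes down towards the robot at 25 degrees from a flared hopper and ends at a lip. Origin on the desk straight below the lip; +x to the rear (up the chute), y along the paddle bar, z up.
- chute_mouth (a point): Middle of the lip over which the balls drop, 212 mm above the desk; the chute is 24 mm wide inside. With the gate open the balls fall within about 35 mm in front of the lip (dispenser's -x); nothing but the gate stands in front of the lip. Axes as the dispenser's.
- paddle (a point): Foremost point, at mid-length, of the round black rubber paddle bar (14 mm thick, 56 mm long along the dispenser's y) at the lower end of the lever: at rest 13 mm in front of the lip (dispenser's -x) and 92 mm above the desk. The cup's far wall pushes it to the rear (dispenser's +x). A cup standing on the base plate is too low for it.
- lever (a joint): Angle of the spring lever, rad: 0 at rest, gate shut; grows as the bar is pushed to the rear. At 0.32 the bar has gone 18 mm to the rear, at 0.39 22 mm (and 3 mm down), at 0.46 26 mm; the stop is at 0.52 (30 mm). The bar needs about 2 N to start and 5 N at 0.39. Balls pass from about 0.30. It springs back when let go.
- pivot (a point): Pivot pin of the lever, along the dispenser's y, 12 mm behind the lip and 147 mm above the desk. At rest the bar's centre lies 18 mm in front of and 55 mm below it; the gate, above the pin on the same lever, tips forward to about 50 mm in front of the lip as the bar goes back.
- ball0_c (a point): Centre of a loose cedar ball, 20 mm in diameter, 10 g, number 0 of 0 to 5 in the queue that waits in the chute behind the gate, 0 at the gate.
- ball1_c (a point): Centre of a loose cedar ball, 20 mm in diameter, 10 g, number 1 of 0 to 5 in the queue that waits in the chute behind the gate, 0 at the gate.
- ball2_c (a point): Centre of a loose cedar ball, 20 mm in diameter, 10 g, number 2 of 0 to 5 in the queue that waits in the chute behind the gate, 0 at the gate.
- ball3_c (a point): Centre of a loose cedar ball, 20 mm in diameter, 10 g, number 3 of 0 to 5 in the queue that waits in the chute behind the gate, 0 at the gate.
- ball4_c (a point): Centre of a loose cedar ball, 20 mm in diameter, 10 g, number 4 of 0 to 5 in the queue that waits in the chute behind the gate, 0 at the gate.
- ball5_c (a point): Centre of a loose cedar ball, 20 mm in diameter, 10 g, number 5 of 0 to 5 in the queue that waits in the chute behind the gate, 0 at the gate.
- tape_roll: Roll of brown tape lying on the desk, 92 x 90 x 48 mm, origin at the centre of its underside. Leave it alone.
- glue_bottle: Small white glue bottle with a black cap, diameter 35 mm, 112 mm high, origin at the centre of its underside. Leave it alone.
- stapler: Black desk stapler, 36 x 146 x 56 mm, length along its own y, origin at the centre of its underside. Leave it alone.

How it is judged (in metres and radians):
On the way, in this order (a step that is already met when the one before it is completed fails the run):
1. the cup is lifted off the desk while the gate is still shut (height (world z) of cup_middle above 0.055 m and value of joint lever below 0.05 rad), for 0.2 s.
2. the cup, held up under the chute, keeps the paddle bar steadily pushed back with the gate wide open (value of joint lever between 0.32 and 0.46 rad and contact force between cup and dispenser above 1 N and height (world z) of cup_middle above 0.055 m), for 2 s.
At the end, for the whole second after the job is handed in: The gripper still holds the cup, upright within 0.3 rad, its underside at least 20 mm above the desk and at rest; the cup alone pushes the paddle bar with more than 1 N and keeps the lever between 0.32 and 0.46 rad (bar 18 to 26 mm back); all six balls lie in the cup (all of step 2 and distance between each of ball0_c, ball1_c, ball2_c, ball3_c, ball4_c, ball5_c and cup_middle below 0.045 m and angle between cup's own z axis and vertical below 0.3 rad and contact force between the fingers and cup above 1 N and linear speed of cup below 0.03 m/s and contact force between the fingers and dispenser below 0.5 N); the arm keeps its last pose, push and grip.
It fails at once if the cup is rammed into the dispenser with more than 20 N (contact force between cup and dispenser above 20 N).
It fails at once if the tape roll is shifted by more than 3 cm (distance of tape_roll from where it was at the start of the episode above 0.03 m).
It fails at once if the glue bottle is shifted by more than 3 cm (distance of glue_bottle from where it was at the start of the episode above 0.03 m).
It fails at once if the stapler is shifted by more than 3 cm (distance of stapler from where it was at the start of the episode above 0.03 m).
It also fails if it takes over 40 s, if anything falls off the work surface, if the arm or the gripper's body presses on something with over 40 N, if the wrist force passes 120 N, or if a joint passes its speed limit or range.

## Working session

There is one attempt and no reset: what is moved stays moved. The work goes in short steps, Python scripts to look and compute and a tool call to move; the robot and the scene stay as the last step left them, time stands still between calls to the robot, and variables do not carry over. Pictures are saved under pics/ and viewed, and the job is handed in when it is done.

Besides the shell and the picture viewer there is one more tool, called after "Request:" as name(argument=value, ...), one argument or row to a line, values as JSON. send_rows: Moves the arm, as the interface text tells. Its arguments: {"type":"object","properties":{"commands":{"type":"string"},"newtons":{"type":"number"}},"required":["commands"]}

```bash
ls; mkdir -p pics; python3 - <<'E'
from bench import bot
import cv2,numpy as np,pickle
print(bot.get_state())
for n in ["scene","top"]:
    p=bot.camera(n); cv2.imwrite(f"pics/a_{n}.png",p["image"]); print(n,p["camera_matrix"],p["cam_to_world"],p.keys())
    T=np.array(p["cam_to_world"]);K=np.array(p["camera_matrix"])
    for l in ["cup","cup_grip","cup_middle","dispenser","chute_mouth","paddle","pivot","tape_roll","glue_bottle","stapler"]:
        r=bot.landmark_of(p,l)
        for q in r[:2]:
            u,v=q["xy"]; z=p["z_map"][int(round(v)),int(round(u))]
            c=np.array([(u-K[0,2])/K[0,0]*z,-(v-K[1,2])/K[1,1]*z,-z,1])
            print(l,np.round(q["xy"],1),round(q["confidence"],2),np.round((T@c)[:3],1))
E
```

```text
pics
{'clock': 0.0, 'joints': array([-1.48707530e+00,  2.45810010e-01,  1.55903191e+00,  2.61786784e-05,
        1.33868105e+00, -1.74083640e-01]), 'joint_vel': array([-0.00046652, -0.00102834,  0.00136401,  0.00014693,  0.00070495,
       -0.00083013]), 'tau': array([ 7.00472920e-04, -4.29506421e+01, -3.26130903e+01, -1.02596684e-04,
        5.30801219e-03,  1.37993860e-05]), 'tcp_pos': array([ 165.69782359, -627.94709495,  230.17329127]), 'tool_rot': array([-1.31870045,  1.01806688, -1.0159289 ]), 'ft_force': array([0.41125642, 0.64921628, 0.08080772]), 'torque': array([ 0.01800465, -0.00187258, -0.03311973]), 'finger_gap': 85.38225828702593}
scene [[490.60403271   0.         261.74204785]
 [  0.         490.60403271 197.15218822]
 [  0.           0.           1.        ]] [[-8.84387171e-01  3.60784490e-01 -2.96131531e-01  1.65453757e+02]
 [-4.66735980e-01 -6.89154657e-01  5.54277353e-01  6.92307519e+02]
 [-4.10575170e-03  6.28411020e-01  7.77870640e-01  1.28734361e+03]
 [ 0.00000000e+00  0.00000000e+00  0.00000000e+00  1.00000000e+00]] dict_keys(['image', 'z_map', 'camera_matrix',
[... 943 characters left out ...]
43747567e-03  1.35077039e-01  9.90832101e-01  1.48816739e+03]
 [ 0.00000000e+00  0.00000000e+00  0.00000000e+00  1.00000000e+00]] dict_keys(['image', 'z_map', 'camera_matrix', 'cam_to_world', 'shot'])
cup [315.5 221.3] 0.84 [ 519.8 -331.4   12. ]
cup_grip [290.2 246.3] 0.87 [ 442.7 -249.7   62.2]
cup_middle [314.9 227.4] 0.55 [ 501.9 -330.5    5. ]
dispenser [245.9 180.1] 0.93 [ 644.4 -120.7    7.5]
chute_mouth [243.  168.2] 0.66 [ 639.3 -110.2  230.6]
paddle [246.8 181.3] 0.55 [ 641.3 -123.5    3.7]
pivot [244.2 167.3] 0.9 [ 641.6 -113.3  230.7]
pivot [315.3 227.8] 0.47 [ 500.7 -331.9    3.6]
tape_roll [187.6 261.4] 0.62 [396.2  52.9  -1.6]
glue_bottle [136.3 199.1] 0.69 [576.  201.1  61.8]
```

```bash
python3 - <<'E'
import cv2
for n,(x,y,w,h) in {"scene":(150,110,240,180),"top":(180,110,200,150)}.items():
    i=cv2.imread(f"pics/a_{n}.png"); cv2.imwrite(f"pics/a_{n}_z.png",cv2.resize(i[y:y+h,x:x+w],(800,600),interpolation=cv2.INTER_CUBIC))
E
```

```text
(no output)
```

View pics/a_scene.png

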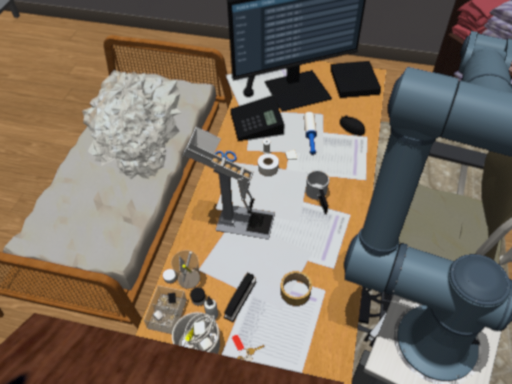

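View pics/a_top.png

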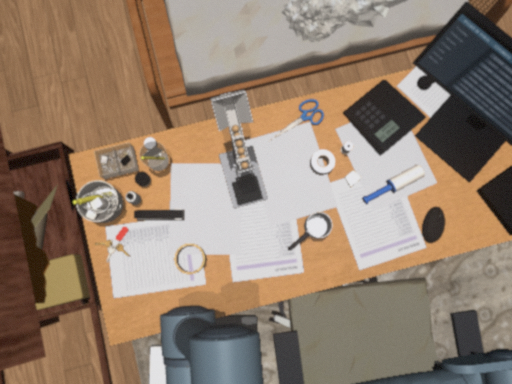

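```bash
sleep 1
```

```text
(no output)
```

View pics/a_scene_z.png

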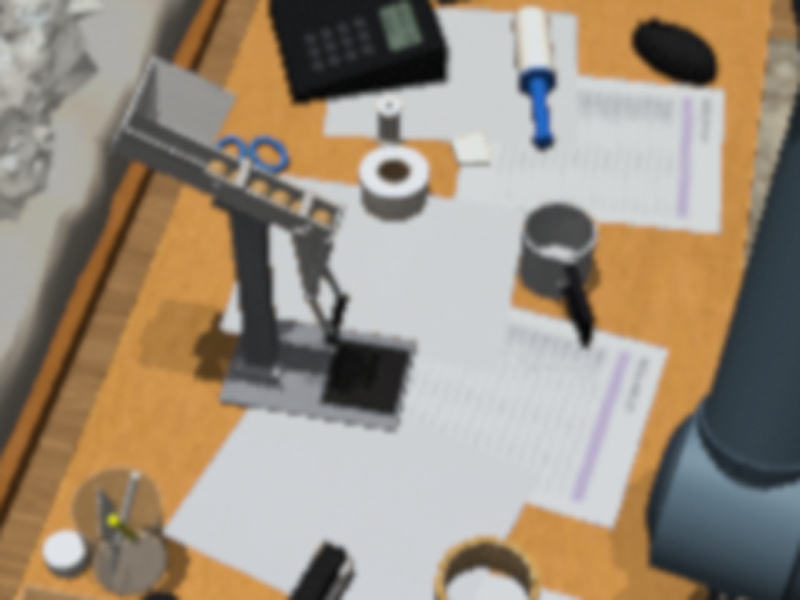

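View pics/a_top_z.png

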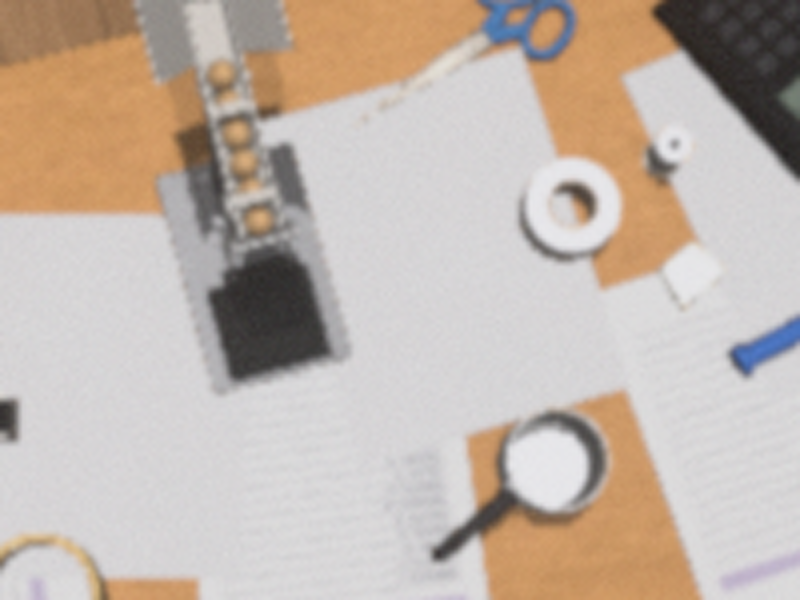

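The top view shows the cup ring at about (316,227) with its black grip at (294,245). The dispenser has its hopper at (231,110), lip at about (243,170) and plate at (245,185). The scene view agrees. Next I fit the poses from the depth.

```bash
cat > h.py <<'E'
from bench import bot
import cv2,numpy as np
def cloud(p):
    K=np.array(p["camera_matrix"]);T=np.array(p["cam_to_world"]);z=p["z_map"].astype(float)
    v,u=np.indices(z.shape)
    P=np.stack([(u-K[0,2])/K[0,0]*z,-(v-K[1,2])/K[1,1]*z,-z,np.ones_like(z)],-1)@T.T
    P=P[...,:3]; P[z<=0]=np.nan
    return P
def proj(p,X):
    K=np.array(p["camera_matrix"]);T=np.linalg.inv(np.array(p["cam_to_world"]))
    X=np.atleast_2d(X); c=X@T[:3,:3].T+T[:3,3]
    return np.stack([K[0,0]*c[:,0]/-c[:,2]+K[0,2],K[1,1]*-c[:,1]/-c[:,2]+K[1,2]],-1)
E
python3 - <<'E'
from h import *
for n in ["top","scene"]:
    p=bot.camera(n); P=cloud(p)
    m=bot.cut_out(p,"cup"); 
    print(n,[(round(q["confidence"],2),np.round(q["xy"]),q["mask"].sum()) for q in m])
    X=P[cv2.dilate(m[0]["mask"].astype(np.uint8),np.ones((3,3)))>0]; X=X[np.isfinite(X[:,0])]
    r=X[(X[:,2]>60)&(X[:,2]<80)]
    h=X[(X[:,2]>20)]
    print("rim",len(r)); print(np.round(r,0).astype(int).tolist()[:80])
    m=bot.cut_out(p,"dispenser")
    print([(round(q["confidence"],2),np.round(q["xy"]),q["mask"].sum()) for q in m])
    # base plate
    R=(np.abs(P[...,0]-650)<180)&(np.abs(P[...,1]+110)<140)
    bp=P[R&(P[...,2]>4)&(P[...,2]<12)]
    print("bp",len(bp),np.nanmedian(P[R&(P[...,2]<4)&(P[...,2]>-6)][:,2]))
    print(cv2.minAreaRect(bp[:,:2].astype(np.float32)))
    np.savez(f"{n}.npz",P=P,img=p["image"],K=p["camera_matrix"],T=p["cam_to_world"])
E
```

```text
top [(0.66, array([314., 229.]), np.int64(702)), (0.27, array([182., 263.]), np.int64(259))]
rim 211
[[542, -327, 74], [542, -329, 77], [542, -333, 70], [542, -336, 69], [542, -339, 70], [539, -318, 74], [539, -321, 72], [539, -324, 70], [539, -327, 71], [540, -331, 61], [540, -333, 69], [540, -336, 68], [540, -339, 69], [539, -341, 75], [539, -344, 71], [540, -347, 70], [536, -312, 74], [537, -316, 68], [537, -319, 65], [537, -348, 66], [537, -350, 70], [536, -353, 72], [533, -310, 71], [534, -313, 67], [535, -352, 60], [534, -354, 66], [533, -355, 76], [530, -306, 72], [531, -356, 72], [530, -358, 75], [527, -303, 72], [528, -359, 67], [528, -362, 70], [524, -300, 75], [524, -303, 73], [526, -363, 60], [525, -365, 70], [522, -301, 67], [523, -363, 60], [522, -363, 76], [519, -299, 62], [519, -301, 65], [520, -365, 66], [520, -368, 64], [515, -297, 74], [517, -366, 61], [516, -367, 72], [513, -298, 70], [514, -366, 61], [513, -367, 72], [510, -298, 67], [511, -366, 62], [511, -368, 66], [510, -370, 73], [508, -296, 62], [507, -297, 75], [508, -368, 68], [507, -369, 74], [504, -295, 
[... 1520 characters left out ...]
67], [539, -326, 63], [479, -352, 68], [476, -355, 67], [538, -315, 69], [478, -352, 64], [473, -347, 71], [536, -310, 71], [474, -352, 61], [534, -307, 69], [471, -343, 66], [534, -309, 63], [530, -306, 67], [469, -336, 69], [532, -303, 65], [530, -308, 61], [468, -336, 65], [528, -303, 61], [523, -299, 69], [468, -328, 69], [522, -297, 67], [520, -300, 65], [470, -323, 67], [467, -325, 68], [522, -298, 60], [518, -296, 65], [514, -294, 69], [512, -298, 65], [471, -317, 68]]
[(0.63, array([231., 198.]), np.int64(3437)), (0.46, array([295., 296.]), np.int64(713))]
bp 1201 -1.1869223540951452
((649.7781372070312, -104.12040710449219), (350.4395751953125, 277.7641906738281), 2.584455966949463)
```

```bash
python3 - <<'E'
from h import *
from scipy.optimize import least_squares
for n in ["top","scene"]:
    d=np.load(f"{n}.npz");P=d["P"];img=d["img"]
    R=np.hypot(P[...,0]-505,P[...,1]+332)
    m=(R>32)&(R<42)&(P[...,2]>50)&(P[...,2]<75)
    az=np.arctan2(P[...,1]+332,P[...,0]-505)
    X=P[m]
    f=least_squares(lambda q:np.hypot(X[:,0]-q[0],X[:,1]-q[1])-q[2],[505,-332,37],loss="soft_l1")
    c=f.x; print(n,"cup",c.round(1),len(X))
    R=np.hypot(P[...,0]-c[0],P[...,1]-c[1])
    hm=(R>55)&(R<125)&(P[...,2]>25)&(P[...,2]<80)&(np.abs(az-np.arctan2(82,-63))<0.5)
    H=P[hm]; 
    v=H[:,:2]-c[:2]
    print(" handle n",len(H),"dir",np.arctan2(v[:,1].mean(),v[:,0].mean()), "Rrange",np.percentile(R[hm],[2,98]).round(0),"z",np.percentile(H[:,2],[50,98]).round(0))
    g=H[(R[hm]>87)&(R[hm]<113)]; print(" grip mean",g.mean(0).round(1),len(g))
    # chute points
    q=(np.abs(P[...,0]-700)<200)&(np.abs(P[...,1]+100)<150)&(P[...,2]>190)
    C=P[q]; print(" high",len(C),C.min(0).round(),C.max(0).round())
    lo=C[C[:,2]<300]
    vx,vy,x0,y0=cv2.fitLine(lo[:,:2].astype(np.float32),cv2.DIST_HUBER,0,.01,.01).ravel()
    print(" chute dir",np.arctan2(vy,vx),x0,y0)
    for a in range(0,1): pass
    # base plate rect, grey/black component near
    b=(P[...,2]>4.5)&(P[...,2]<13)&(np.abs(P[...,0]-650)<150)&(np.abs(P[...,1]+105)<110)
    k=cv2.morphologyEx(b.astype(np.uint8),cv2.MORPH_OPEN,np.ones((3,3)))
    nn,l,s,_=cv2.connectedComponentsWithStats(k)
    i=1+np.argmax(s[1:,4]); B=P[l==i]; print(" plate",s[i],cv2.minAreaRect(B[:,:2].astype(np.float32)),cv2.boxPoints(cv2.minAreaRect(B[:,:2].astype(np.float32))).round(0).tolist())
E
```

```text
top cup [ 504.5 -332.    36.2] 140
 handle n 90 dir 2.2564382824336238 Rrange [ 57. 111.] z [63. 70.]
 grip mean [ 441.1 -254.5   60.7] 42
 high 1795 [ 626. -139.  191.] [823. -26. 359.]
 chute dir 0.26117975 720.5502 -93.350395
 plate [228 178   9  14  74] ((630.1799926757812, -78.2808837890625), (41.26376724243164, 24.537425994873047), 0.7004563212394714) [[609.0, -66.0], [610.0, -91.0], [651.0, -90.0], [651.0, -66.0]]
scene cup [ 504.1 -330.    36.1] 160
 handle n 104 dir 2.2345889735272504 Rrange [ 57. 115.] z [58. 67.]
 grip mean [ 440.4 -248.5   51.5] 54
 high 1688 [ 626. -137.  191.] [819. -23. 354.]
 chute dir 0.24707969 698.8319 -85.28578
 plate [251 211  23  15 164] ((612.1568603515625, -140.69371032714844), (73.21614074707031, 59.84297180175781), 23.589521408081055) [[567.0, -128.0], [591.0, -183.0], [658.0, -153.0], [634.0, -99.0]]
```

```bash
python3 - <<'E'
from h import *
from scipy.optimize import least_squares
D={n:np.load(f"{n}.npz") for n in ["top","scene"]}
def pr(n,X): return proj(dict(camera_matrix=D[n]["K"],cam_to_world=D[n]["T"]),X)
def W(q,pts):
    c,s=np.cos(q[2]),np.sin(q[2]); p=np.array(pts,float)
    return np.stack([q[0]+c*p[:,0]-s*p[:,1],q[1]+s*p[:,0]+c*p[:,1],p[:,2]],-1)
co=[(100,55,8),(-75,55,8),(-75,-55,8),(100,-55,8)]
obs=np.array([(219.5,154.5),(233.75,208.25),(267.5,198.75),(253,145.75)])
f=least_squares(lambda q:(pr("top",W(q,co))-obs).ravel(),[640,-105,.26]); print(f.x,f.fun.round(1))
# scene corners from zoom: front corners
z=150/1;sc=240/800
obs2=np.array([(400,430),(418,340),(220,405)])*sc+[150,110]
co2=[(-75,55,8),(-75,-55,8),(100,55,8)]
g=least_squares(lambda q:(pr("scene",W(q,co2))-obs2).ravel(),[640,-105,.26]); print(g.x,g.fun.round(1))
b=least_squares(lambda q:np.r_[(pr("scene",W(q,co2))-obs2).ravel(),(pr("top",W(q,co))-obs).ravel()],[640,-105,.26]); print(b.x,b.fun.round(1))
q=b.x
off={"scene":(150,110,240,180),"top":(180,110,200,150)}
for n,(x,y,w,h) in off.items():
    k=800/w; im=cv2.resize(D[n]["img"][y:y+h,x:x+w],(800,600),interpolation=cv2.INTER_CUBIC)
    def P(X): return [tuple(int(round(v)) for v in (t+.5-[x,y])*k) for t in pr(n,X)]
    c=P(W(q,co))
    for i in range(4): cv2.line(im,c[i],c[(i+1)%4],(0,0,255),1)
    lp=P(W(q,[(0,12,212),(0,-12,212)])); cv2.line(im,*lp,(0,255,0),1)
    bp=P(W(q,[(-13,28,92),(-13,-28,92)])); cv2.line(im,*bp,(255,0,255),1)
    d=np.tan(np.radians(25))*150
    for s in (12,-12): cv2.line(im,*P(W(q,[(0,s,212),(150,s,212+d)])),(255,255,0),1)
    hd=np.array([504.3,-331.,0]); th=2.245
    ring=[hd+[38*np.cos(a),38*np.sin(a),70] for a in np.linspace(0,6.28,40)]
    cv2.polylines(im,[np.array(P(ring))],True,(0,0,255),1)
    u=np.array([np.cos(th),np.sin(th),0])
    cv2.line(im,*P([hd+87*u+[0,0,64],hd+113*u+[0,0,64]]),(0,255,255),1)
    cv2.imwrite(f"pics/b_{n}.png",im)
E
```

```text
[ 6.43068603e+02 -1.16264847e+02  2.70761432e-01] [-0.7 -0.4 -0.4  0.4  0.8  0.6  0.2 -0.7]
[ 6.38297201e+02 -1.10694555e+02  3.13030167e-01] [ 0.1  0.2  0.1 -0.3 -0.3  0. ]
[ 6.41289084e+02 -1.14877248e+02  2.82041203e-01] [-0.8 -0.6  0.3 -0.9 -0.7 -2.2 -1.5  0.4 -0.5  1.1  0.6  0.9 -0.6 -0.2]
```

```bash
sleep 1
```

```text
(no output)
```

View pics/b_scene.png

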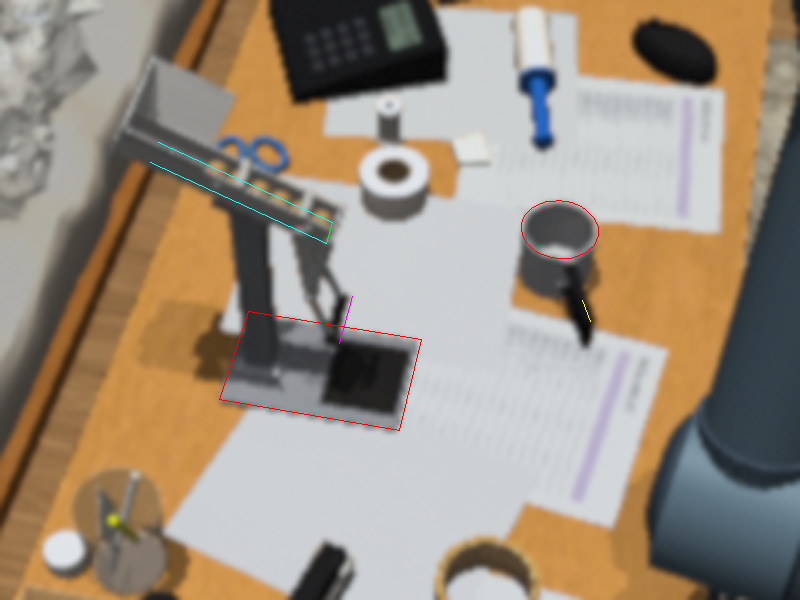

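View pics/b_top.png

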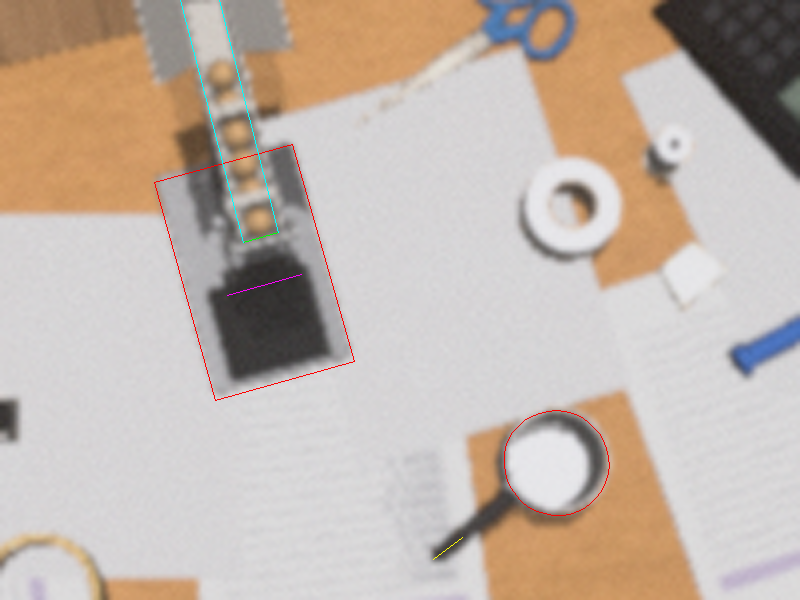

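The overlay fits within a pixel or two: plate corners, lip at zoom (260,237), cup rim and grip. I use the dispenser at about (641,-114) with yaw 0.275, and the cup at (504.3,-331) with the handle heading 2.24 rad. Next I plan the approach.

```bash
cat >> h.py <<'E'
from scipy.spatial.transform import Rotation as Ro
def plan(tcp,jawyaw,tilt=0):
    """jaws along (cos,sin) jawyaw horizontal, tool down; returns shift cm, rotvec"""
    s=bot.get_state(); R0=Ro.from_rotvec(s["tool_rot"]); 
    x=np.array([np.cos(jawyaw),np.sin(jawyaw),0]); y=np.array([0,0,-1.]); z=np.cross(x,y)
    R1=Ro.from_matrix(np.stack([x,y,z],1))
    return (R0.inv().apply(np.array(tcp)-s["tcp_pos"])/10).round(2),(R0.inv()*R1).as_rotvec().round(3)
def axes():
    s=bot.get_state();M=Ro.from_rotvec(s["tool_rot"]).as_matrix()
    print("t",round(s["clock"],2),"tcp",s["tcp_pos"].round(1),"jaw yaw",np.arctan2(M[1,0],M[0,0]).round(3),"tooly",M[:,1].round(3),"F",s["ft_force"].round(2),"T",s["torque"].round(2),"gap",round(s["finger_gap"],1),"j",s["joints"].round(2))
E
python3 - <<'E'
from h import *
axes(); print(bot.tcp_to_grasp)
print(Ro.from_rotvec(bot.get_state()["tool_rot"]).as_matrix().round(3))
g=[441.5,-251.8]
for jy in [2.243-np.pi/2,2.243+np.pi/2]:
    print(jy,plan(g+[150],jy),plan(g+[25],jy))
E
```

```text
t 1.4 tcp [ 165.7 -628.5  231.3] jaw yaw -1.313 tooly [ 0.  0. -1.] F [ 0.8  -0.53 -0.18] T [-0.   -0.03 -0.03] gap 85.5 j [-1.49  0.25  1.56  0.    1.34 -0.17]
-18.700000000000003
[[ 0.255  0.     0.967]
 [-0.967  0.     0.255]
 [-0.    -1.     0.   ]]
0.6722036732051033 (array([-29.4 ,   8.13,  36.27]), array([-0.   , -1.985,  0.   ])) (array([-29.4 ,  20.63,  36.27]), array([-0.   , -1.985,  0.   ]))
3.8137963267948964 (array([-29.4 ,   8.13,  36.27]), array([-0.   ,  1.156, -0.   ])) (array([-29.4 ,  20.63,  36.27]), array([-0.   ,  1.156, -0.   ]))
```

Request:
send_rows(
  commands="-6 1 7 0 0.18 0 1;-12 2 14 0 0.36 0 1;-18 4 21 0 0.54 0 1;-24 6 28 0 0.72 0 1;-29.4 8 36.3 0 0.9 0 1",
  newtons=60,
)

```text
clock: 2.02
tcp_pos: [342.8, -378.1, 183.5]
tool_rot: [-0.836, 1.661, -1.663]
ft_force: [0.1, -0.6, -0.5]
finger_gap: 85.2
```

```bash
python3 - <<'E'
from h import *
axes(); jy=-2.469
g=[441.5,-251.8]
print(plan(g+[130],jy),plan(g+[25],jy))
E
```

```text
t 2.02 tcp [ 342.8 -378.1  183.5] jaw yaw -2.209 tooly [ 0.    -0.001 -1.   ] F [ 0.15 -0.57 -0.53] T [-0.05 -0.04 -0.05] gap 85.2 j [-1.06 -0.04  1.95  0.    1.22  1.15]
(array([-16.02,   5.35,   0.4 ]), array([-0.001,  0.26 ,  0.   ])) (array([-16.03,  15.85,   0.39]), array([-0.001,  0.26 ,  0.   ]))
```

Request:
send_rows(
  commands="-6 1.5 0.4 0 0.1 0 1;-12 3.5 0.4 0 0.2 0 1;-16 5 0.4 0 0.26 0 1;-16 5 0.4 0 0.26 0 1;-16 5 0.4 0 0.26 0 1",
)

```text
clock: 2.65
tcp_pos: [441.5, -252.5, 133.9]
tool_rot: [-0.641, 1.831, -1.835]
ft_force: [0.7, -0.1, 0.2]
finger_gap: 85.6
```

```bash
python3 - <<'E'
from h import *
axes(); jy=-2.469
g=[441.5,-251.8]
print(plan(g+[25],jy))
for n in ["top","scene"]:
    p=bot.camera(n); i=p["image"]; x,y=(250,180) if n=="top" else (260,120)
    cv2.imwrite(f"pics/c_{n}.png",cv2.resize(i[y:y+90,x:x+120],(800,600),interpolation=cv2.INTER_CUBIC))
E
```

```text
t 2.65 tcp [ 441.5 -252.5  133.9] jaw yaw -2.469 tooly [ 0.001 -0.001 -1.   ] F [ 0.7  -0.07  0.23] T [0.05 0.   0.01] gap 85.6 j [-0.74  0.03  1.99 -0.    1.12  1.73]
(array([-0.04, 10.89, -0.07]), array([-0.002,  0.   ,  0.   ]))
```

View pics/c_scene.png

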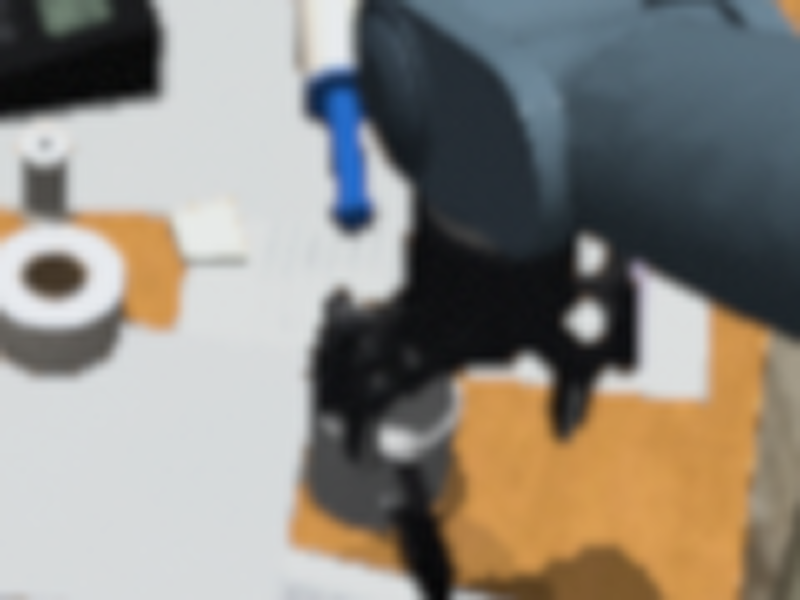

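View pics/c_top.png

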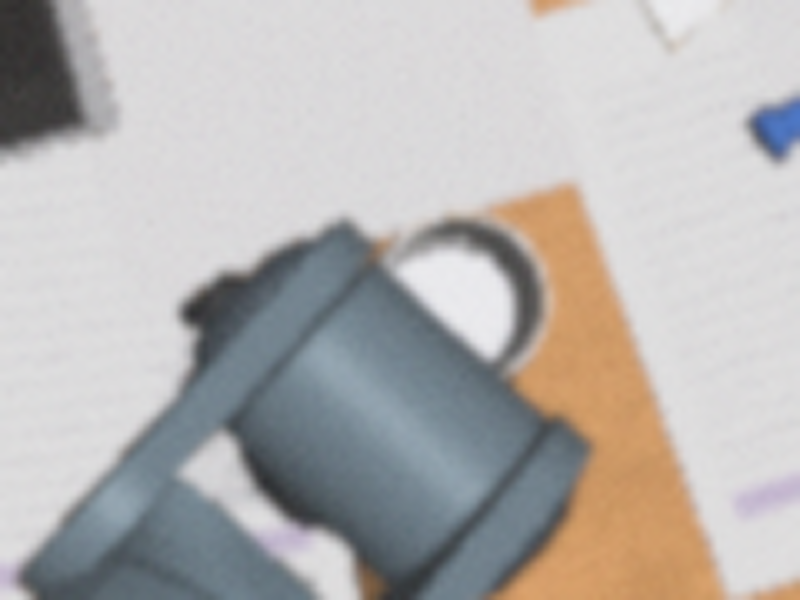

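The gripper straddles the grip, and the wrist sits partly over the cup (rim at zoom (460,290)). I check the wrist's envelope against the dispenser at the final pose.

```bash
python3 - <<'E'
from h import *
from scipy.spatial import cKDTree
s=bot.get_state(); j1=s["joints"][0]; t=s["tcp_pos"]
A=[];Dp=[]
for n in ["top","scene"]:
    P=cloud(bot.camera(n)); P0=np.load(f"{n}.npz")["P"]
    d=np.abs(P-P0).max(-1)
    m=(d>30)&(np.linalg.norm(P[...,:2]-t[:2],axis=-1)<300)&(P[...,2]>t[2]-10)
    A.append(P[m])
    m=(P0[...,2]>20)&(np.abs(P0[...,0]-715)<125)&(np.abs(P0[...,1]+90)<90)
    Dp.append(P0[m])
A=np.vstack(A);Dp=np.vstack(Dp)
print(len(A),len(Dp),Dp.min(0),Dp.max(0))
c,sn=np.cos(-j1),np.sin(-j1)
L=(A-t)@np.array([[c,-sn,0],[sn,c,0],[0,0,1]]).T  # arm-plane coords
for lo in range(0,400,50):
    q=L[(L[:,2]>=lo)&(L[:,2]<lo+50)]
    if len(q)>5: print(lo,np.percentile(q,[1,99],axis=0)[:,:2].round(0).tolist(),len(q))
# final
q=np.array([641,-114,.275]); r=128+0
tf=np.array([q[0]-r*np.cos(q[2]),q[1]-r*np.sin(q[2]),70])
for dj in [0]:
    # keep lateral offset of wrist: j1 offset asin(k/r)
    k=np.hypot(*t[:2])*np.sin(np.arctan2(t[1],t[0])-j1); jf=np.arctan2(tf[1],tf[0])-np.arcsin(k/np.hypot(*tf[:2]))
    print("k",k,"j1f",jf,tf)
    c,sn=np.cos(jf),np.sin(jf)
    F=L@np.array([[c,-sn,0],[sn,c,0],[0,0,1]]).T+tf
    d,i=cKDTree(Dp).query(F); j=np.argsort(d)[:5]; print(d[j],F[j].round(),Dp[i[j]].round())
    # horizontal dispenser-frame extents of wrist by height
    cc,ss=np.cos(q[2]),np.sin(q[2])
    G=(F-[q[0],q[1],0])@np.array([[cc,-ss,0],[ss,cc,0],[0,0,1]])
    for lo in range(50,500,40):
        w=G[(G[:,2]>=lo)&(G[:,2]<lo+40)]
        if len(w)>5: print(lo,"xmax",np.percentile(w[:,0],99).round(),"y",np.percentile(w[:,1],[1,99]).round())
E
```

```text
13695 4249 [ 590.16915189 -142.98878599   20.00318342] [822.58552795 -22.91270364 359.2202078 ]
0 [[-23.0, -56.0], [10.0, 56.0]] 88
50 [[-27.0, -69.0], [21.0, 73.0]] 417
100 [[-41.0, -64.0], [19.0, 69.0]] 390
150 [[-42.0, -22.0], [7.0, 37.0]] 232
200 [[-76.0, -42.0], [36.0, 66.0]] 114
250 [[-124.0, -62.0], [37.0, 65.0]] 2672
300 [[-199.0, -57.0], [-0.0, 56.0]] 2656
350 [[-259.0, -47.0], [-96.0, 50.0]] 2362
k 112.5292334027759 j1f -0.49016838887753 [ 517.8095747  -148.75800793   70.        ]
[65.15988978 66.42342722 67.47803359 67.89076774 68.03200129] [[ 570.  -98.  136.]
 [ 567.  -97.  133.]
 [ 568. -102.  175.]
 [ 567. -101.  178.]
 [ 565. -102.  187.]] [[ 631.  -90.  114.]
 [ 626. -103.  103.]
 [ 631.  -95.  198.]
 [ 631.  -95.  198.]
 [ 631.  -95.  198.]]
50 xmax -94.0 y [-30.  37.]
90 xmax -80.0 y [-36.  50.]
130 xmax -66.0 y [-41.  54.]
170 xmax -70.0 y [-41.  52.]
210 xmax -99.0 y [ 4. 41.]
250 xmax -91.0 y [19. 55.]
290 xmax -73.0 y [ -9. 101.]
330 xmax -69.0 y [-58. 122.]
370 xmax -97.0 y [-33. 158.]
410 xmax -181.0 y [ 47. 203.]
450 xmax -218.0 y [ 83. 219.]
490 xmax -258.0 y [122. 233.]
```

Clearance is at least 60 mm. Descending to grasp.

Request:
send_rows(
  commands="0 4 -0.1 0 0 0 1;0 8 -0.1 0 0 0 1;0 10.8 -0.1 0 0 0 1;0 10.8 -0.1 0 0 0 1;0 10.8 -0.1 0 0 0 1",
)

```text
clock: 3.48
tcp_pos: [441.4, -253.7, 27.5]
tool_rot: [-0.637, 1.83, -1.838]
ft_force: [0.7, 0.0, -0.8]
finger_gap: 85.6
```

Request:
send_rows(
  commands="0 0 0 0 0 0 0;0 0 0 0 0 0 0;0 0 0 0 0 0 0;0 0 0 0 0 0 0;0 0 0 0 0 0 0",
  newtons=60,
)

```text
clock: 4.1
tcp_pos: [441.5, -253.8, 27.7]
tool_rot: [-0.637, 1.83, -1.838]
ft_force: [0.1, 0.5, 0.8]
finger_gap: 11.5
```

```bash
python3 - <<'E'
from h import *
axes()
E
```

```text
t 4.1 tcp [ 441.5 -253.8   27.7] jaw yaw -2.472 tooly [ 0.003 -0.003 -1.   ] F [0.05 0.46 0.83] T [0.06 0.05 0.  ] gap 11.5 j [-0.74  0.21  2.02 -0.    0.9   1.73]
```

Gripped, with a gap of 11.5 mm. Lifting.

Request:
send_rows(
  commands="0 -1.5 0 0 0 0 0;0 -3 0 0 0 0 0;0 -5 0 0 0 0 0;0 -6 0 0 0 0 0;0 -6 0 0 0 0 0",
)

```text
clock: 4.72
tcp_pos: [441.8, -254.0, 88.9]
tool_rot: [-0.636, 1.828, -1.84]
ft_force: [0.1, 0.7, -1.0]
finger_gap: 11.4
```

```bash
python3 - <<'E'
from h import *
from scipy.optimize import least_squares
axes(); s=bot.get_state(); t=s["tcp_pos"]
for n in ["top","scene"]:
    p=bot.camera(n); P=cloud(p); i=p["image"]; x,y=(250,180) if n=="top" else (260,120)
    cv2.imwrite(f"pics/d_{n}.png",cv2.resize(i[y:y+90,x:x+120],(800,600),interpolation=cv2.INTER_CUBIC))
    R=np.hypot(P[...,0]-504,P[...,1]+332); m=(R>30)&(R<44)&(P[...,2]>105)&(P[...,2]<140); X=P[m]
    f=least_squares(lambda q:np.hypot(X[:,0]-q[0],X[:,1]-q[1])-37,[504,-332],loss="soft_l1"); print(n,f.x,len(X),np.percentile(X[:,2],[50,90]))
E
```

```text
t 4.72 tcp [ 441.8 -254.    88.9] jaw yaw -2.471 tooly [ 0.005 -0.005 -1.   ] F [ 0.12  0.65 -1.03] T [ 0.07  0.03 -0.01] gap 11.4 j [-0.74  0.1   2.01 -0.    1.03  1.73]
top [ 502.93292457 -332.7853966 ] 142 [128.53057555 134.90808811]
scene [ 501.17168816 -330.270299  ] 111 [120.18840312 129.15938286]
```

View pics/d_scene.png

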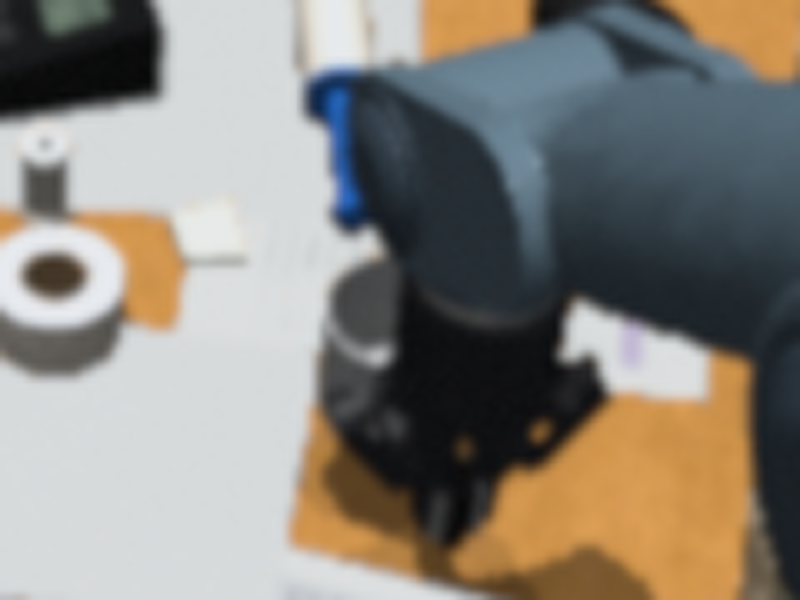

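The cup is lifted and level, with its shadow detached. Its axis is about 99 mm from the TCP, heading -0.90. Now I swing it to the pre-contact pose in front of the dispenser.

```bash
python3 - <<'E'
from h import *
q=np.array([641,-114,.275]);u=np.array([np.cos(.275),np.sin(.275)])
t=q[:2]-185*u
print(t,plan([*t,80],-1.296))
E
```

```text
[ 462.95133844 -164.23618334] (array([-7.25,  0.72, -5.62]), array([-0.004, -1.176,  0.002]))
```

Request:
send_rows(
  commands="-0.7 0 -0.5 0 -0.1 0 0;-1.4 0 -1.1 0 -0.22 0 0;-2.1 0.1 -1.7 0 -0.34 0 0;-2.9 0.2 -2.2 0 -0.46 0 0;-3.6 0.3 -2.8 0 -0.58 0 0",
)

```text
clock: 5.45
tcp_pos: [451.3, -208.3, 83.2]
tool_rot: [-1.042, 1.437, -1.44]
ft_force: [0.1, -0.4, -0.7]
finger_gap: 11.3
```

```bash
python3 - <<'E'
from h import *
axes()
q=np.array([641,-114,.275]);u=np.array([np.cos(.275),np.sin(.275)])
t=q[:2]-185*u
print(t,plan([*t,76],-1.296))
E
```

```text
t 5.45 tcp [ 451.3 -208.3   83.2] jaw yaw -1.888 tooly [ 0.001 -0.002 -1.   ] F [ 0.13 -0.43 -0.68] T [0.01 0.06 0.02] gap 11.3 j [-0.66  0.08  2.04 -0.    1.02  1.23]
[ 462.95133844 -164.23618334] (array([-4.55,  0.72, -0.27]), array([-0.001, -0.592,  0.002]))
```

Request:
send_rows(
  commands="-1.2 0.2 0 0 -0.15 0 0;-2.4 0.4 -0.1 0 -0.3 0 0;-3.5 0.6 -0.2 0 -0.45 0 0;-4.5 0.7 -0.3 0 -0.59 0 0;-4.5 0.7 -0.3 0 -0.59 0 0",
)

```text
clock: 6.08
tcp_pos: [461.9, -163.8, 75.2]
tool_rot: [-1.327, 1.006, -1.006]
ft_force: [-0.6, 0.2, -0.8]
finger_gap: 11.5
```

```bash
cat > look.py <<'E'
from h import *
import sys
axes(); 
tag=sys.argv[1]
q=np.array([641,-114,.275])
def W(pts):
    c,s=np.cos(q[2]),np.sin(q[2]); p=np.array(pts,float)
    return np.stack([q[0]+c*p[:,0]-s*p[:,1],q[1]+s*p[:,0]+c*p[:,1],p[:,2]],-1)
for n,(x,y,w,h) in {"scene":(190,130,140,105),"top":(190,120,120,90)}.items():
    p=bot.camera(n); k=800/w
    im=cv2.resize(p["image"][y:y+h,x:x+w],(800,600),interpolation=cv2.INTER_CUBIC)
    np.savez(f"{tag}_{n}.npz",P=cloud(p),img=p["image"],K=p["camera_matrix"],T=p["cam_to_world"])
    cv2.imwrite(f"pics/{tag}_{n}.png",im)
E
python3 look.py e
```

```text
t 6.08 tcp [ 461.9 -163.8   75.2] jaw yaw -1.298 tooly [-0.001 -0.001 -1.   ] F [-0.58  0.18 -0.75] T [-0.03  0.07 -0.02] gap 11.5 j [-0.57  0.08  2.06 -0.    1.    0.73]
```

View pics/e_scene.png

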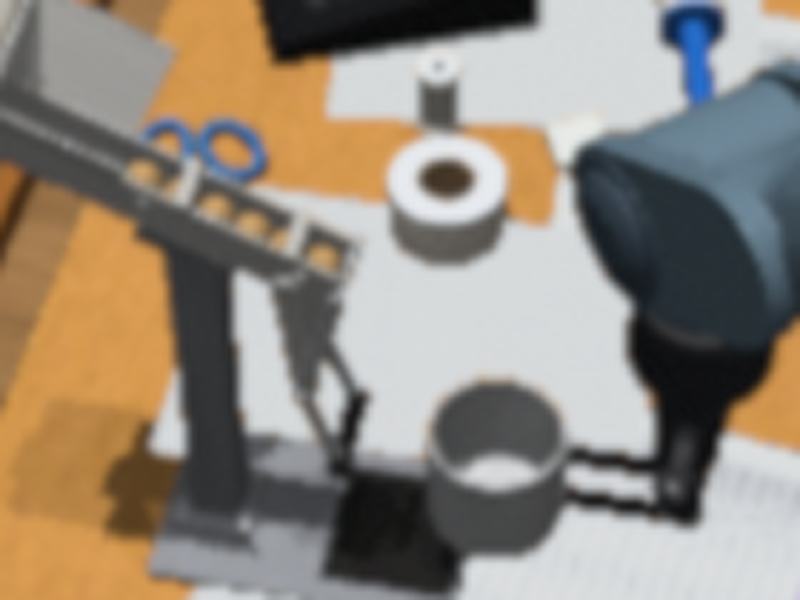

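View pics/e_top.png

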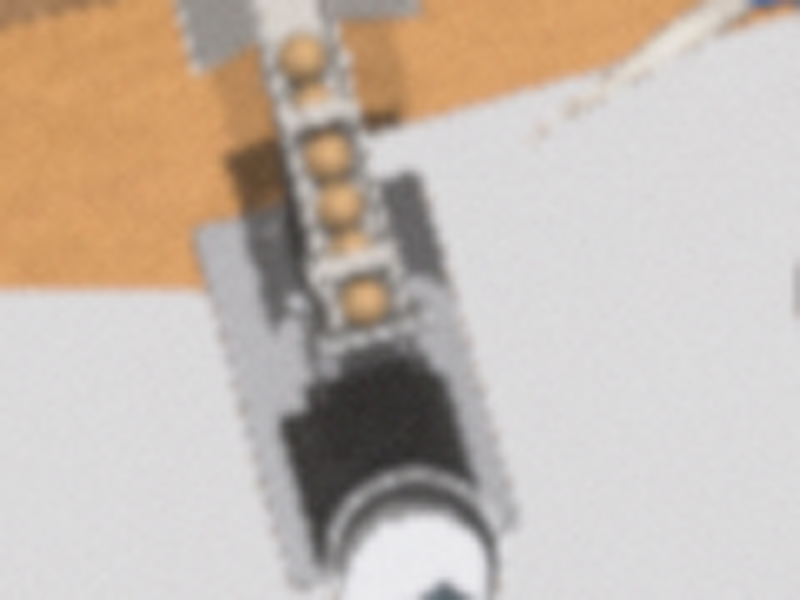

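Bar at zoom (348,430) and the cup in front of it at (500,440), ball 0 at top zoom (365,300). I use the balls and rim to refine the lateral alignment.

```bash
python3 - <<'E'
from h import *
from scipy.optimize import least_squares
d=np.load("e_top.npz");K,T=d["K"],d["T"];img=d["img"]
def ray(u,v):
    r=T[:3,:3]@np.array([(u-K[0,2])/K[0,0],-(v-K[1,2])/K[1,1],-1]); return T[:3,3],r
q=np.array([641,-114,.275])
u=np.array([np.cos(q[2]),np.sin(q[2])]);w=np.array([-u[1],u[0]])
pts=[]
for zx,zy in [(365,300),(341,205),(329,153),(302,57)]:
    a,b=(zx+.5)/6.667-.5+190,(zy+.5)/6.667-.5+120
    o,r=ray(a,b)
    # plane: z=212+11+tan25*x_d
    n=np.array([*(-np.tan(np.radians(25))*u),1.]); c=223-np.tan(np.radians(25))*(u@q[:2])
    s=(c-n@o)/(n@r); X=o+s*r; pts.append(X); print("ball",X.round(1),"disp",(u@(X[:2]-q[:2])).round(1),(w@(X[:2]-q[:2])).round(1))
pts=np.array(pts); f=np.polyfit(pts[:,0],pts[:,1],1); print("chute yaw",np.arctan(f[0]),"y at x=641",np.polyval(f,641))
t=bot.get_state()["tcp_pos"]; est=t[:2]+99*u; print("est",est)
for n in ["top","scene"]:
    P=np.load(f"e_{n}.npz")["P"]
    R=np.hypot(P[...,0]-est[0],P[...,1]-est[1]); m=(R>28)&(R<46)&(P[...,2]>88)&(P[...,2]<130);X=P[m]
    g=least_squares(lambda q:np.hypot(X[:,0]-q[0],X[:,1]-q[1])-37,est,loss="soft_l1"); print(n,"cup",g.x,len(X),np.percentile(X[:,2],[50,90]),"disp",u@(g.x-q[:2]),w@(g.x-q[:2]))
    # paddle bar in scene: points z 80..105 near
    D=P-np.array([q[0],q[1],0]); xd=D[...,0]*u[0]+D[...,1]*u[1]; yd=D[...,0]*w[0]+D[...,1]*w[1]
    for zl,zh in [(80,102)]:
        m=(P[...,2]>zl)&(P[...,2]<zh)&(abs(yd)<45)&(xd>-35)&(xd<30); print("bar pts",m.sum(), np.c_[xd[m],yd[m],P[...,2][m]].round(0).astype(int).tolist()[:40])
    m=(P[...,2]>195)&(abs(yd)<40)&(xd<60)&(xd>-30); 
    if m.sum(): print("lip xd min",np.percentile(xd[m],[0,2,5]),"y",np.percentile(yd[m],[1,50,99]))
E
```

```text
ball [ 649.6 -113.6  226.9] disp 8.4 -2.0
ball [ 683.9 -103.8  243.5] disp 44.0 -1.9
ball [702.4 -99.  252.5] disp 63.2 -2.2
ball [736.  -88.3 268.9] disp 98.4 -1.1
chute yaw 0.283497492663394 y at x=641 -116.33664264035787
est [ 557.45550667 -137.73955801]
top cup [ 556.56219881 -137.85623504] 128 [114.344012   121.58798638] disp -87.74315505094154 -0.031015445696790586
bar pts 79 [[3, -28, 92], [2, -18, 97], [1, -21, 99], [0, -27, 96], [-1, -30, 96], [2, -7, 93], [1, -9, 99], [0, -12, 102], [0, -15, 97], [-2, -17, 101], [-3, -26, 97], [2, 5, 100], [2, 2, 93], [1, 0, 93], [-1, -3, 100], [-1, -6, 99], [-2, -9, 97], [-2, -11, 95], [-4, -17, 97], [-5, -20, 98], [-5, -22, 97], [-7, -25, 100], [-7, -28, 99], [2, 14, 97], [1, 12, 96], [0, 9, 100], [-2, 3, 100], [-2, 1, 99], [-4, -2, 101], [-5, -8, 100], [-5, -11, 95], [-7, -16, 100], [-7, -19, 96], [-8, -22, 97], [-10, -24, 101], [-10, -27, 96], [1, 23, 95], [-2, 12, 98], [-2, 10, 95], [-3, 7, 96]]
lip xd min [-10.15050765  -9.06206824  -7.44613218] y [-22.24227893  -1.02687911  19.63058313]
scene cup [ 556.93393533 -133.78538635] 311 [106.176566   116.10958031] disp -86.27995996837602 3.785927992791751
bar pts 66 [[1, -20, 101], [-5, -21, 101], [-7, -27, 95], [1, -17, 100], [-2, -20, 97], [-4, -23, 94], [-7, -24, 94], [-10, -24, 94], [1, -17, 96], [-3, -15, 99], [-6, -17, 97], [-7, -23, 90], [-10, -24, 89], [0, -13, 96], [-3, -13, 96], [-5, -18, 91], [-9, -15, 96], [3, -12, 91], [-1, -7, 98], [-4, -10, 95], [-8, -6, 101], [-10, -11, 95], [1, -5, 95], [-2, -6, 95], [-5, -4, 98], [-8, -6, 96], [-10, -13, 87], [-1, 2, 100], [-4, 2, 100], [-7, 0, 99], [-9, -4, 94], [-1, 3, 95], [-3, -1, 91], [-8, 6, 101], [-9, -1, 93], [2, 5, 92], [-1, 6, 94], [-8, 5, 95], [-10, 3, 92], [-2, 10, 95]]
lip xd min [-10.31639048  -8.77936726  -6.44076026] y [-19.22488519  12.49888132  24.91848076]
```

Request:
send_rows(
  commands="0.1 0.2 0.6 0 0 0 0;0.2 0.4 1.3 0 0 0 0;0.2 0.5 2.0 0 0 0 0;0.2 0.5 2.6 0 0 0 0;0.2 0.5 3.0 0 0 0 0",
  newtons=80,
)

```text
clock: 6.8
tcp_pos: [492.1, -158.4, 70.8]
tool_rot: [-1.326, 1.006, -1.008]
ft_force: [-0.7, 0.3, -1.6]
finger_gap: 10.9
```

Request:
send_rows(
  commands="0 0 0 0 0 0 0;0 0 0 0 0 0 0",
)

```text
clock: 7.05
tcp_pos: [492.1, -158.4, 70.7]
tool_rot: [-1.326, 1.006, -1.008]
ft_force: [0.6, 0.6, -0.0]
finger_gap: 11.2
```

```bash
python3 look.py f
```

```text
t 7.05 tcp [ 492.1 -158.4   70.7] jaw yaw -1.299 tooly [ 0.    -0.001 -1.   ] F [ 0.57  0.6  -0.01] T [-0.05  0.06 -0.02] gap 11.2 j [-0.53  0.15  1.99 -0.    1.    0.77]
```

View pics/f_scene.png

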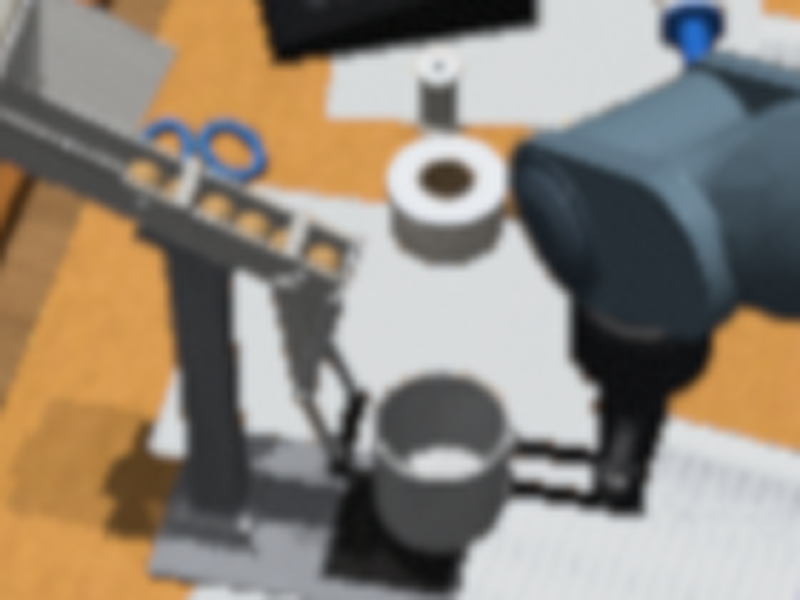

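A gap of roughly 5 mm remains between the rim edge (375,440) and the bar (350,430). Creeping to contact.

Request:
send_rows(
  commands="0 0.1 0.2 0 0 0 0;0 0.1 0.4 0 0 0 0;0 0.1 0.4 0 0 0 0",
)

```text
clock: 7.52
tcp_pos: [496.0, -157.4, 69.8]
tool_rot: [-1.326, 1.006, -1.008]
ft_force: [-0.8, -1.6, -1.0]
finger_gap: 10.9
```

Request:
send_rows(
  commands="0 0 0.2 0 0 0 0;0 0 0.2 0 0 0 0",
)

```text
clock: 7.78
tcp_pos: [498.1, -156.8, 69.8]
tool_rot: [-1.326, 1.006, -1.008]
ft_force: [0.3, -0.0, -1.2]
finger_gap: 10.7
```

Request:
send_rows(
  commands="0 0 0.2 0 0 0 0;0 0 0.2 0 0 0 0",
)

```text
clock: 8.02
tcp_pos: [499.8, -156.2, 69.6]
tool_rot: [-1.327, 1.007, -1.007]
ft_force: [-1.5, -0.4, -1.1]
finger_gap: 10.7
```

Request:
send_rows(
  commands="0 0 0.3 0 0 0 0;0 0 0.3 0 0 0 0",
)

```text
clock: 8.28
tcp_pos: [502.3, -155.3, 69.2]
tool_rot: [-1.327, 1.007, -1.006]
ft_force: [-1.9, -1.4, -2.7]
finger_gap: 11.4
```

```bash
python3 look.py g
```

```text
t 8.28 tcp [ 502.3 -155.3   69.2] jaw yaw -1.299 tooly [-0.002 -0.001 -1.   ] F [-1.94 -1.36 -2.73] T [-0.23  0.46 -0.02] gap 11.4 j [-0.51  0.17  1.97 -0.    1.    0.79]
```

View pics/g_scene.png

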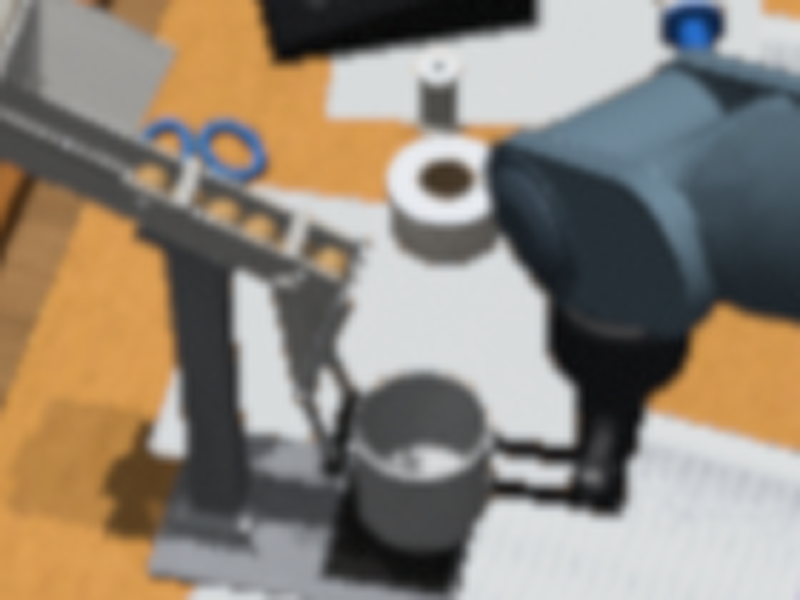

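Contact made: the bar has moved a few mm and the force and moment are rising. I continue pressing slowly.

Request:
send_rows(
  commands="0 0 0.2 0 0 0 0;0 0 0.4 0 0 0 0;0 0 0.6 0 0 0 0;0 0 0.8 0 0 0 0;0 0 0.8 0 0 0 0",
)

```text
clock: 9.0
tcp_pos: [510.0, -153.0, 69.1]
tool_rot: [-1.327, 1.007, -1.006]
ft_force: [-3.8, 0.3, -2.6]
finger_gap: 11.3
```

```bash
python3 look.py h
```

```text
t 9.0 tcp [ 510.  -153.    69.1] jaw yaw -1.299 tooly [-0.002 -0.001 -1.   ] F [-3.8   0.29 -2.58] T [-0.21  0.85  0.03] gap 11.3 j [-0.5   0.19  1.95 -0.    1.    0.8 ]
```

View pics/h_scene.png

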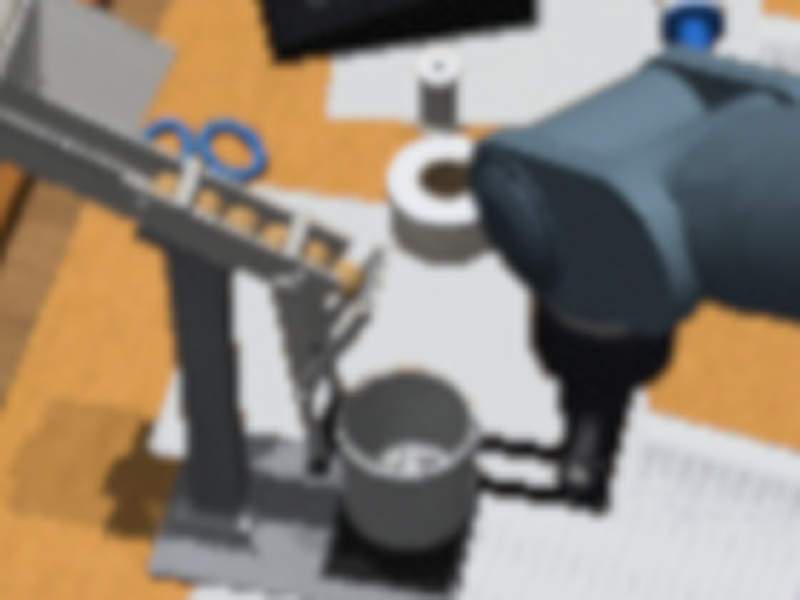

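```bash
cat > bar.py <<'E'
from h import *
import sys
q=np.array([641,-116,.278])
def W(pts):
    c,s=np.cos(q[2]),np.sin(q[2]); p=np.array(pts,float)
    return np.stack([q[0]+c*p[:,0]-s*p[:,1],q[1]+s*p[:,0]+c*p[:,1],p[:,2]],-1)
def bar(th,y):
    # pivot (12,147); rest centre offset (-18,-55)
    c,s=np.cos(th),np.sin(th); a,b=-18,-55
    return (12+c*a-s*b, y, 147+s*a+c*b)
if __name__=="__main__":
  ims=[]
  x,y,w,h=225,150,50,75
  for tag in sys.argv[1:]:
    d=np.load(f"{tag}_scene.npz"); k=8
    im=cv2.resize(d["img"][y:y+h,x:x+w],(w*k,h*k),interpolation=cv2.INTER_CUBIC)
    for th,col in [(0,(0,0,255)),(.20,(0,160,255)),(.32,(0,255,0)),(.39,(255,255,0)),(.46,(255,0,255))]:
        P=proj(dict(camera_matrix=d["K"],cam_to_world=d["T"]),W([bar(th,-28),bar(th,28)]))
        a,b=[tuple(int(v) for v in (t+.5-[x,y])*k) for t in P]
        cv2.line(im,a,b,col,1)
    ims.append(im)
  cv2.imwrite(f"pics/bar_{'_'.join(sys.argv[1:])}.png",np.hstack(ims))
E
python3 bar.py e h
```

```text
(no output)
```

View pics/bar_e_h.png

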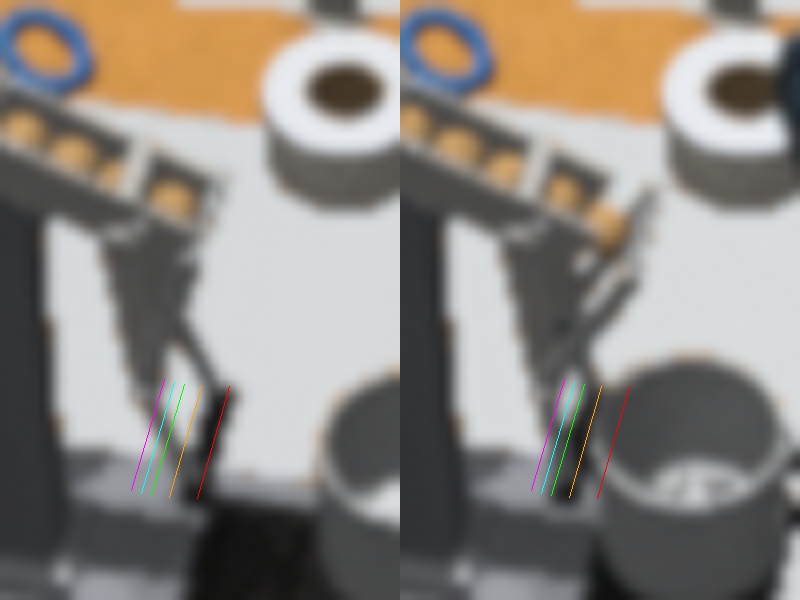

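At rest the bar matches the red (0 rad) model. Now its lower end at (563,495) lies between 0.20 and 0.32, so about 0.25 rad. About 8 mm remains, so I advance 7.

Request:
send_rows(
  commands="0 0 0.2 0 0 0 0;0 0 0.4 0 0 0 0;0 0 0.6 0 0 0 0;0 0 0.7 0 0 0 0;0 0 0.7 0 0 0 0",
)

```text
clock: 9.72
tcp_pos: [516.7, -151.0, 69.2]
tool_rot: [-1.327, 1.007, -1.006]
ft_force: [-4.5, -0.9, -3.1]
finger_gap: 11.1
```

```bash
python3 look.py i; python3 bar.py h i
```

```text
t 9.72 tcp [ 516.7 -151.    69.2] jaw yaw -1.299 tooly [-0.002 -0.001 -1.   ] F [-4.46 -0.9  -3.07] T [-0.18  1.02  0.12] gap 11.1 j [-0.49  0.2   1.94 -0.    1.    0.81]
```

View pics/i_scene.png

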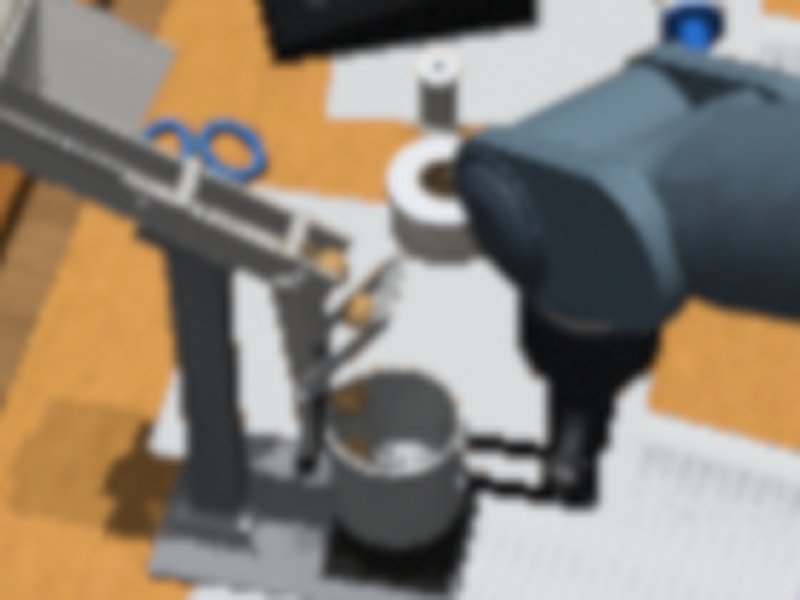

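View pics/bar_h_i.png

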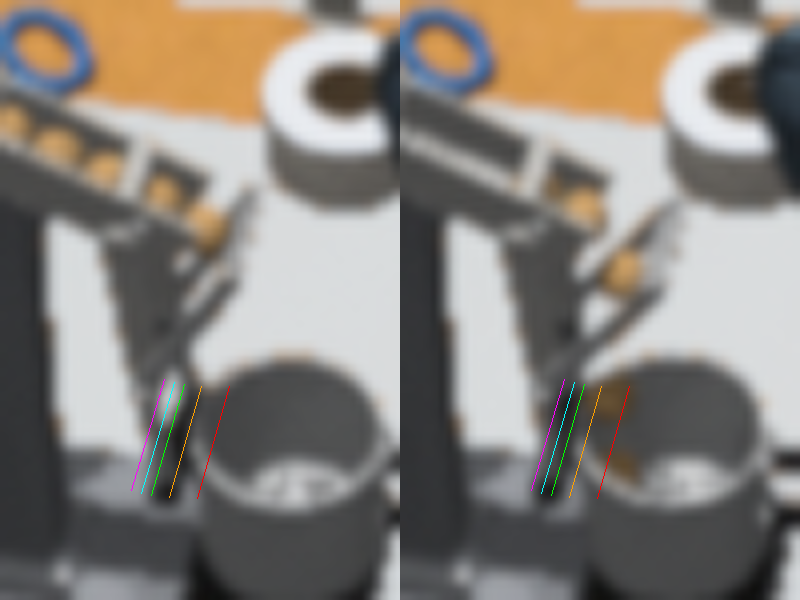

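Balls are flowing: one is at the gate (zoom 625,270) and several are in the cup. The lever reads about 0.36. I nudge 1 mm and hold.

Request:
send_rows(
  commands="0 0 0.1 0 0 0 0;0 0 0.1 0 0 0 0;0 0 0.1 0 0 0 0;0 0 0.1 0 0 0 0;0 0 0.1 0 0 0 0",
)

```text
clock: 10.45
tcp_pos: [517.6, -150.9, 69.1]
tool_rot: [-1.327, 1.007, -1.006]
ft_force: [-4.8, -1.3, -3.8]
finger_gap: 11.0
```

Request:
send_rows(
  commands="0 0 0 0 0 0 0;0 0 0 0 0 0 0;0 0 0 0 0 0 0;0 0 0 0 0 0 0;0 0 0 0 0 0 0",
)

```text
clock: 11.08
tcp_pos: [517.6, -150.9, 69.1]
tool_rot: [-1.327, 1.007, -1.006]
ft_force: [-5.4, -1.5, -3.5]
finger_gap: 11.4
```

```bash
python3 look.py k; python3 bar.py e k
```

```text
t 11.07 tcp [ 517.6 -150.9   69.1] jaw yaw -1.299 tooly [-0.002 -0.001 -1.   ] F [-5.45 -1.46 -3.51] T [-0.3   1.06  0.  ] gap 11.4 j [-0.49  0.2   1.94 -0.    1.    0.81]
```

View pics/k_scene.png

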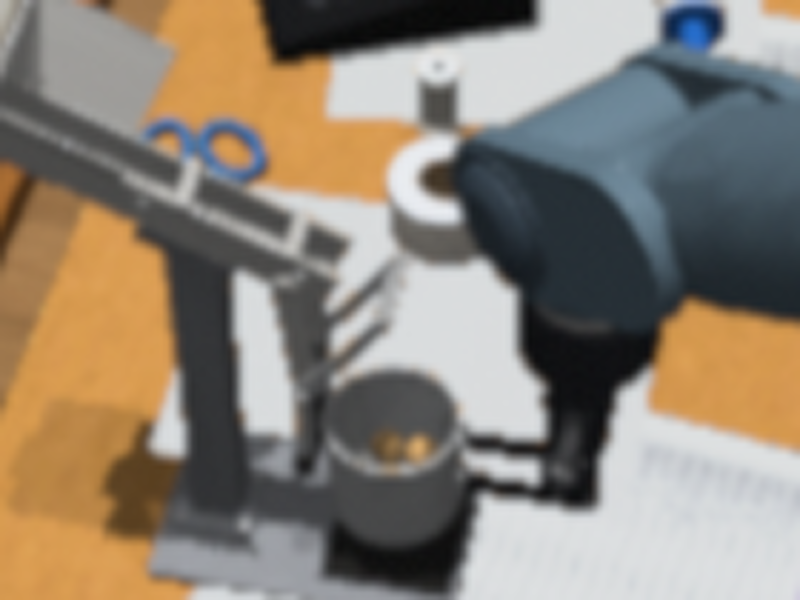

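View pics/bar_e_k.png

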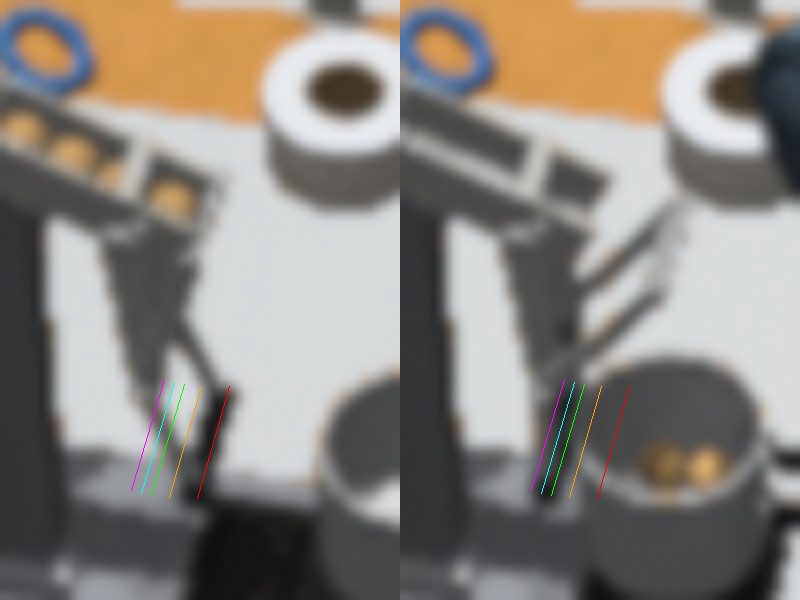

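View pics/k_top.png

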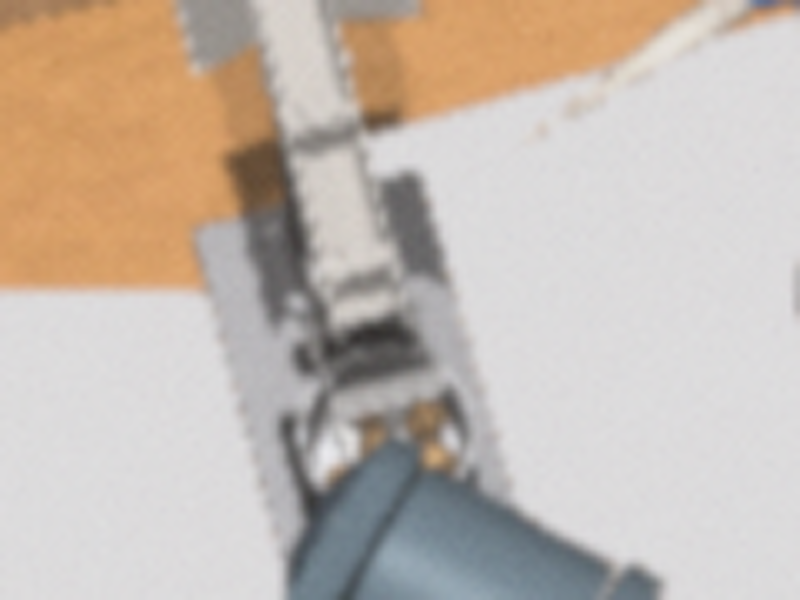

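The chute is empty and at least four balls are visible in the cup. I check the full frames for strays and average the force over several readings.

```bash
python3 - <<'E'
from h import *
F=[];q=[]
for i in range(24):
    p=bot.camera("scene" if i%2 else "top"); s=bot.get_state(); F.append(s["ft_force"]);q.append(s["tcp_pos"])
    if i<2: cv2.imwrite(f"pics/m_{i}.png",p["image"])
F=np.array(F);u=np.array([np.cos(.278),np.sin(.278)])
f=F[:,:2]@u; print(F.mean(0),f.mean(),f.std()/24**.5,np.ptp(np.array(q),axis=0)); axes()
# rim tilt from scene
for n in ["scene"]:
    P=cloud(bot.camera(n)); t=bot.get_state()["tcp_pos"]; c=t[:2]+99*u
    R=np.hypot(P[...,0]-c[0],P[...,1]-c[1]); m=(R<28)&(P[...,2]>30)&(P[...,2]<105)
    print("in cup z pct",np.percentile(P[m][:,2],[5,25,50,75,95]),m.sum())
    m=(R>33)&(R<41)&(P[...,2]>100); X=P[m]; print("rim",np.linalg.lstsq(np.c_[X[:,:2]-c,np.ones(len(X))],X[:,2],rcond=None)[0],len(X))
E
```

```text
[-4.28420663 -1.45539593 -3.52111085] -4.519128428028647 0.08191279639473815 [0.06292833 0.03646051 0.05442956]
t 12.38 tcp [ 517.6 -150.9   69.1] jaw yaw -1.299 tooly [-0.002 -0.001 -1.   ] F [-3.84 -2.03 -3.36] T [-0.34  1.15 -0.02] gap 11.0 j [-0.49  0.2   1.94 -0.    1.    0.81]
in cup z pct [43.66976438 52.91279378 58.08723944 61.20226007 65.20141179] 55
rim [  0.39245352   0.29555842 146.45654832] 214
```

View pics/m_0.png

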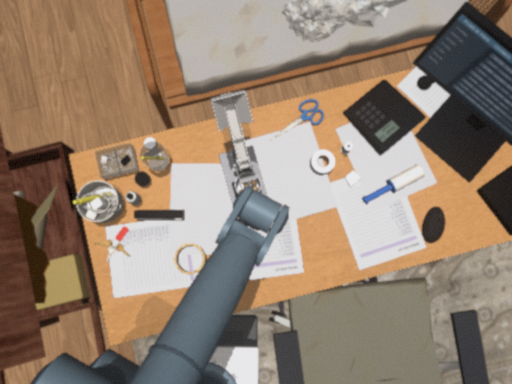

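View pics/m_1.png

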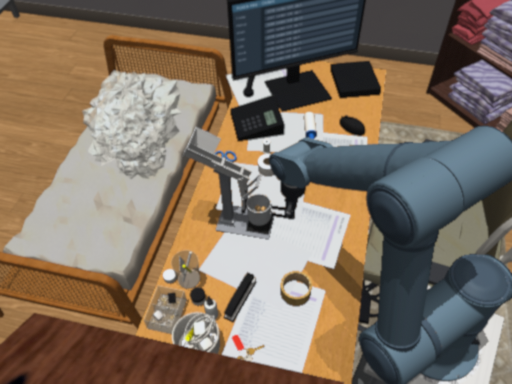

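No strays show on the desk. Force is 4.5 N and steady. The image says about 0.37 and the force suggests slightly less, so I add 1 mm to centre it in the band, then hold over 2 s.

Request:
send_rows(
  commands="0 0 0.1 0 0 0 0;0 0 0.1 0 0 0 0;0 0 0.1 0 0 0 0;0 0 0.1 0 0 0 0;0 0 0.1 0 0 0 0",
)

```text
clock: 13.05
tcp_pos: [518.5, -150.6, 69.1]
tool_rot: [-1.327, 1.008, -1.006]
ft_force: [-4.5, -1.5, -3.4]
finger_gap: 11.2
```

Request:
send_rows(
  commands="0 0 0 0 0 0 0;0 0 0 0 0 0 0;0 0 0 0 0 0 0;0 0 0 0 0 0 0;0 0 0 0 0 0 0",
)

```text
clock: 13.68
tcp_pos: [518.5, -150.6, 69.1]
tool_rot: [-1.327, 1.008, -1.006]
ft_force: [-5.0, -1.8, -4.2]
finger_gap: 11.3
```

```bash
python3 look.py n; python3 - <<'E'
from h import *
from bar import W,bar
F=[]
for i in range(20):
    p=bot.camera(["scene","top"][i%2]); F.append(bot.get_state()["ft_force"])
u=np.array([np.cos(.278),np.sin(.278)]);F=np.array(F); print(F.mean(0),(F[:,:2]@u).mean())
x,y,w,h=230,185,50,37
p=bot.camera("scene")
for l in ["ball%d_c"%i for i in range(6)]:
    print(l,[(np.round(r["xy"],1).tolist(),round(r["confidence"],2)) for r in bot.look_for(p,l)][:7])
    break
cup=p["image"][y:y+h,x:x+w]
a=cv2.resize(cup,(800,592),interpolation=cv2.INTER_CUBIC); cv2.imwrite("pics/n_cup.png",cv2.convertScaleAbs(a,alpha=1.5))
# bar end measurement: intensity profile along dispenser x just at bar's near end y=+22..27
for tag in ["e","n"]:
    d=np.load(f"{tag}_scene.npz"); g=d["img"].astype(float).max(-1)
    out=[]
    for th in np.arange(-.1,.56,.03):
        P=proj(dict(camera_matrix=d["K"],cam_to_world=d["T"]),W([bar(th,yy) for yy in (24,26,28)]))
        v=cv2.remap(g.astype(np.float32),P[:,0].astype(np.float32)[None],P[:,1].astype(np.float32)[None],cv2.INTER_LINEAR).mean(); out.append((round(th,2),int(v)))
    print(tag,out)
E
```

```text
t 13.68 tcp [ 518.5 -150.6   69.1] jaw yaw -1.299 tooly [-0.002 -0.001 -1.   ] F [-4.99 -1.77 -4.24] T [-0.4   1.1  -0.05] gap 11.3 j [-0.49  0.2   1.94 -0.    1.    0.81]
[-4.41894073 -1.71010649 -3.89515838] -4.718590552543557
ball0_c []
e [(np.float64(-0.1), 61), (np.float64(-0.07), 48), (np.float64(-0.04), 37), (np.float64(-0.01), 35), (np.float64(0.02), 35), (np.float64(0.05), 40), (np.float64(0.08), 49), (np.float64(0.11), 69), (np.float64(0.14), 91), (np.float64(0.17), 113), (np.float64(0.2), 131), (np.float64(0.23), 142), (np.float64(0.26), 149), (np.float64(0.29), 153), (np.float64(0.32), 154), (np.float64(0.35), 155), (np.float64(0.38), 156), (np.float64(0.41), 157), (np.float64(0.44), 157), (np.float64(0.47), 157), (np.float64(0.5), 158), (np.float64(0.53), 158), (np.float64(0.56), 158)]
n [(np.float64(-0.1), 112), (np.float64(-0.07), 103), (np.float64(-0.04), 93), (np.float64(-0.01), 87), (np.float64(0.02), 80), (np.float64(0.05), 79), (np.float64(0.08), 79), (np.float64(0.11), 89), (np.float64(0.14), 99), (np.float64(0.17), 111), (np.float64(0.2), 117), (np.float64(0.23), 111), (np.float64(0.26), 96), (np.float64(0.29), 73), (np.float64(0.32), 54), (np.float64(0.35), 39), (np.float64(0.38), 40), (np.float64(0.41), 45), (np.float64(0.44), 65), (np.float64(0.47), 88), (np.float64(0.5), 113), (np.float64(0.53), 135), (np.float64(0.56), 150)]
```

View pics/n_cup.png

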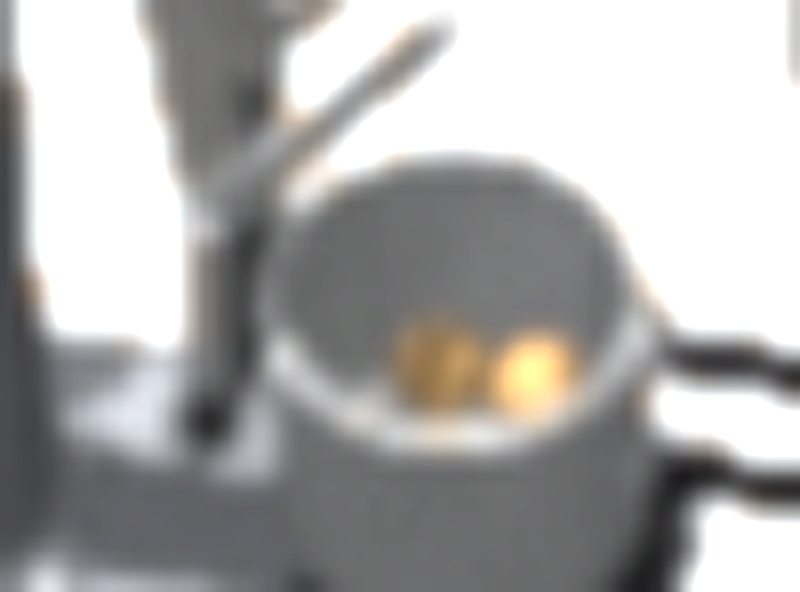

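View pics/n_top.png

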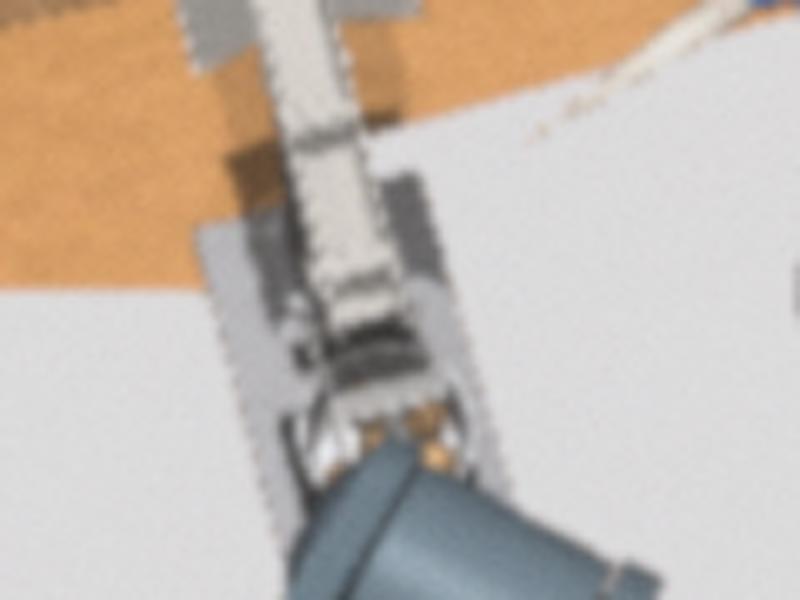

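The bar profile puts the lever at about 0.375 rad, against 0.0 at rest. I hold a little longer, recheck and hand in.

Request:
send_rows(
  commands="0 0 0 0 0 0 0;0 0 0 0 0 0 0;0 0 0 0 0 0 0;0 0 0 0 0 0 0;0 0 0 0 0 0 0",
)

```text
clock: 15.5
tcp_pos: [518.5, -150.6, 69.1]
tool_rot: [-1.327, 1.008, -1.006]
ft_force: [-4.2, -1.6, -4.3]
finger_gap: 10.9
```

Request:
send_rows(
  commands="0 0 0 0 0 0 0;0 0 0 0 0 0 0;0 0 0 0 0 0 0;0 0 0 0 0 0 0;0 0 0 0 0 0 0",
)

```text
clock: 16.12
tcp_pos: [518.5, -150.6, 69.1]
tool_rot: [-1.327, 1.008, -1.006]
ft_force: [-5.0, -2.0, -4.0]
finger_gap: 11.0
```

```bash
python3 look.py o; python3 bar.py n o
```

```text
t 16.12 tcp [ 518.5 -150.6   69.1] jaw yaw -1.299 tooly [-0.002 -0.001 -1.   ] F [-5.01 -1.97 -4.  ] T [-0.37  1.14 -0.02] gap 11.0 j [-0.49  0.2   1.94 -0.    1.    0.81]
```

View pics/bar_n_o.png

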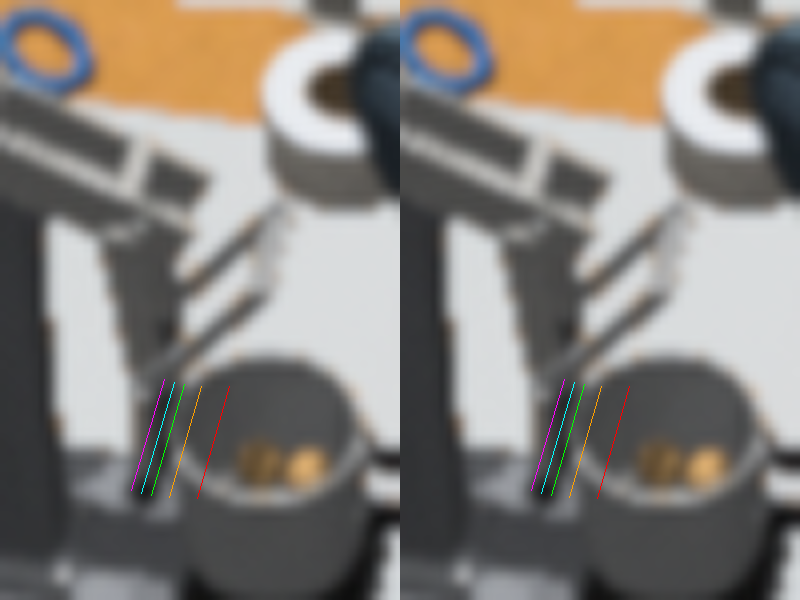

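The two frames match: steady, bar on the 0.39 line at (545,490), chute empty, balls in the cup.

```bash
python3 - <<'E'
from bench import bot
print(bot.job_done())
E
```

```text
the job is handed in; nothing more can be done
None
```

I picked the cup up by its black grip, lifted it with the gate still shut, and pressed its far wall slowly against the paddle bar. The gate opened and the balls ran into the cup. I handed the job in at about 16 s, still pressing and holding the cup upright.

**Lever and hold:** The images put the lever at about 0.375 rad, which is roughly 21 mm of bar travel. The average push of 4.7 N reads slightly lower, around 0.35 rad. Both are inside the 0.32–0.46 rad band. The pose was unchanged for over 3 s before hand-in.

**Grip:** The jaws were shut on the 12 mm grip at about 11 mm. The tool was vertical and the cup's underside was about 41 mm above the desk. I judged the cup upright by eye and from the tool, because my numeric rim fit was spoiled by depth points that were not on the rim.

**Balls:** The chute was empty and I saw no strays in either camera. I could only see about four of the six balls in the cup, because the wrist and cup wall hid the rest. The ball detector found none, so six in the cup is inferred.

**Other items:** The arm never went near the tape roll, glue bottle or stapler, and none looked moved in the full camera pictures.

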